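# Set the packing tweezers to the gauge

### The job

Set the chocolate-packing tweezers to the gauge: first lay the green gauge plate flush on top of the aluminium block, lines up and long sides together, and let go of it. Then pick up the sprung tweezers from above, squeeze them until each tip stands right over its own white line, with the tips lying along the lines about a centimetre above the plate and touching nothing, and keep that gap steady for a couple of seconds. Finish while still holding the squeezed tweezers there, and leave the other things on the table where they are.

Things in the scene. Friction and masses are not known exactly. Their poses are not given: they have to be found in the camera images.
- block: plain aluminium block fixed to the steel table, 90 (x) x 50 (y) x 40 (z) mm, sharp upright sides; origin at the centre of its underside, z up, x along its long side
- plate: loose dark green gauge plate, 90 (x) x 50 (y) x 10 (z) mm, about 0.12 kg, lying flat on the table; the same outline as the block. Two white lines on its top, 4 mm wide and 74 mm long, run along x at y = -11 and +11 mm (22 mm between centre lines). Origin at the centre of its underside, z up; it is the same either way round. Best gripped across its 50 mm width
- tweezers: loose sprung steel tweezers with two blue grip pads, 191 mm long, 14 mm high, about 0.09 kg, lying flat. Origin on the underside, midway between the pads; x towards the tips, z up; back end at x = -116 mm, tips at x = +75 mm. Pads: 34 mm long, 18 mm high, 43 mm over their outsides at rest. Taken from above, across the pads, they hang level
- limb_left (a joint): how far the tweezers are squeezed: inward turn of each arm (both swing alike, hinges at x = -90 mm, y = +-10 mm). 0 at rest: 43 mm over the pads, tip centres 44 mm apart. 0.067 rad: about 31 mm over the pads, tip centres 22 mm apart. 0.105 rad: shut, about 24 mm. The gap changes 1.8 mm per mm at the pads. Spring, per pad: 6 N at rest, 10 N at 22 mm, 13 N shut, so stop the gripper at an opening
- tips_mid (a point): point midway between the two tips, level with the tweezers' underside, 75 mm ahead of the tweezers' origin; it moves with the tweezers' body; axes as the tweezers'
- tip_left (a point): centre of the end of the tweezers' left (+y) tip, 5 mm above the tweezers' underside; each tip is 4 mm wide and 8 mm deep
- tip_right (a point): centre of the end of the tweezers' right (-y) tip, 5 mm above the underside
- bars: two flat dark green chocolate cartons with a white band, stuck together, 75 x 150 x 28 mm; to be left alone; origin at its underside
- jar: amber glass jar with a steel cap, 64 mm across, 95 mm high; to be left alone; origin at its underside
- roll: upright-axis roll of brown tape, 92 mm across, 48 mm high; to be left alone; origin at its underside
- tray: open cardboard tray, 120 x 170 x 60 mm; to be left alone; origin at its underside
- marker: black marker pen with a red cap, 120 mm long, 13 mm high, lying on the cartons (bars); to be left alone; origin at its underside
- bowl: steel bowl, 140 mm across, 60 mm high; to be left alone; origin at its underside
Not all that is in view belongs to the job. Several things have the shape of the block; the one meant has the colours described above. There is more than one size of the plate; the job needs the smaller.

How it is judged:
By the outcome, as a careful person would: the job done as asked, in the order asked, and still so for the second after the job is handed in, while the arm keeps its last pose, push and grip.
It also fails if it takes over 61 s, if anything falls off the work surface, if the arm or the gripper's body presses on something with over 40 N, if the wrist force passes 120 N, or if a joint passes its speed limit or range.

### The arm

A 6-joint arm with a two-finger parallel gripper is mounted at the origin on the work surface. World frame = base frame: x ahead of the robot, y to its left, z up, the work surface at z = 0. Lengths are in m, angles in rad, forces in N, time in s.
With the tool pointing down it reaches from about 0.35 to 0.85 m from the base axis. Payload 8.1 kg.
Tool frame: the origin (TCP) lies at the very end of the fingers, on their centre line; the grasp point (between the pads) lies 19 mm behind it; z points along the fingers, y is the line along which they close (so a half turn about z gives the same grasp; the last joint's range is limited). The gripper opens to 93 mm and grips with 3 to 60 N. Pads are 15 mm wide; open, the fingers measure 128 mm over their backs; the gripper's body (75 mm by 188 mm) begins 65 mm behind the grasp point.
Start: joints at [-1.193, 0.13, 1.488, -0, 1.523, -0.085], TCP at [0.268, -0.537, 0.219] pointing down, gripper open.
Joint ranges: [-2.96, 2.96], [-0.89, 2.26], [0.02, 2.5], [-1.34, 4.48], [0, 2.73], [-2.66, 2.66]. Speed limits (rad/s): [2.39, 2.39, 2.79, 3.14, 3.14, 3.14].

### API

Orientations are given as a rotation vector (axis times angle).
In Python, from plant import monitor, eyes, ticket gives the robot as it stands.
- The arm moves only by the tool arm_command, never from a script. Its argument "deltas" is a list that holds one entry, the list of rows, each a list of 6 numbers: the shift along the world's x, y, z in cm, then the turn, a rotation vector about the world's x, y, z in degrees. In form: [[[tx, ty, tz, rx, ry, rz], ...]]. A call has 1 to 12 rows; each row shifts and turns the commanded pose from where the row before left it; what a row does not reach is not made up. A row lasts 1/12 s, in which the tool goes at most 41.7 mm and 7.16 degrees, less where a joint would pass 70% of its speed; a pose out of reach is approached as far as the arm can. A call is refused whole if a number of a shift passes 4.17 or a number of a turn 7.16, either way. A call with a gripper value outside its range is refused whole. "gripper" is the opening, from -1 (shut) to 1 (fully open), set as the call begins (left out, the last holds). The fingers move at their own pace and stop on an object; "squeeze" is the grip in N (left out, the last holds). Time passes only in rows, so rows that do not move let the fingers close. It gives the time, the measured TCP pose, the force, the opening and the grip force at its end, in the units of the state.
- monitor.read_state(): the state, without advancing time (a new reading comes with each control period).
- eyes.read_camera(name): name is "side" or "top"; returns the picture (420x560x3 uint8, blue, green, red); there is no depth.
- eyes.camera_model(name): a dict with "fx", "fy", "cx", "cy" (pixels), "rvec" (rotation vector, rad) and "tvec" (3), from world to camera coordinates, as OpenCV has them. Camera axes: x right, y down, z forward; pixel columns grow to the right and rows downward; lengths in m; the calibration is good to about 2 mm. A picture is of the moment at which its call begins. camera_model takes no time and is no camera call.
- ticket.close_job(): hands the job in; it is judged then, once.
The state is a dict: "t": time; "q": joint angles; "dq": joint speeds; "joint_torque": joint torques, N m; "tool_pos": TCP position; "orientation": TCP orientation; "force": force on the tool from outside, world axes, zero at the start; "wrist_torque": the same for the moment, N m; "opening": finger opening in m; "gripper_force": force on a finger pad.
Only numpy, scipy, OpenCV 4.12 (cv2) and the standard library are available. Lean on these libraries where they do the work, as an engineer would, in place of code of your own. Each camera call takes 0.05 s, during which the arm holds its last target. There are 200 camera calls.

## Working session

There is one attempt and no reset: what is moved stays moved. The work goes in short steps, Python scripts to look and compute and a tool call to move; the robot and the scene stay as the last step left them, time stands still between calls to the robot, and variables do not carry over. Pictures are saved under pics/ and viewed, at most 10 in all, crops included, and the job is handed in when it is done.

Besides the shell and the picture viewer there is one more tool, called after "Request:" as a command line: name --argument value ..., lists and objects as JSON in quotes. arm_command: Moves the arm, as the interface text tells. Its arguments: {"type":"object","properties":{"deltas":{"type":"array"},"gripper":{"type":"number"},"squeeze":{"type":"number"}},"required":["deltas"]}

```bash
mkdir -p pics
cat > h.py <<'E'
import numpy as np, cv2
from plant import monitor, eyes, ticket
def cam(n):
    m=eyes.camera_model(n); R=cv2.Rodrigues(np.array(m["rvec"],float))[0]; t=np.array(m["tvec"],float).ravel(); return m,R,t
def ray(n,uv,z):
    m,R,t=cam(n); d=R.T@np.array([(uv[0]-m["cx"])/m["fx"],(uv[1]-m["cy"])/m["fy"],1]); c=-R.T@t
    return c+d*(z-c[2])/d[2]
def proj(n,p):
    m,R,t=cam(n); q=R@np.array(p,float)+t; return np.array([m["fx"]*q[0]/q[2]+m["cx"],m["fy"]*q[1]/q[2]+m["cy"]])
E
python3 - <<'E'
from h import *
for n in("top","side"):
    im=eyes.read_camera(n); cv2.imwrite(f"pics/{n}0.png",im)
    m,R,t=cam(n); print(n,m["fx"],-R.T@t,R[2])
E
```

```text
top 426.99170154702256 [0.46995585 0.04876086 1.10117224] [ 0.06722897 -0.00152195 -0.99773641]
side 393.3577310028692 [0.10926016 0.85730302 0.56150342] [ 0.40470011 -0.77188784 -0.49031316]
```

View pics/top0.png

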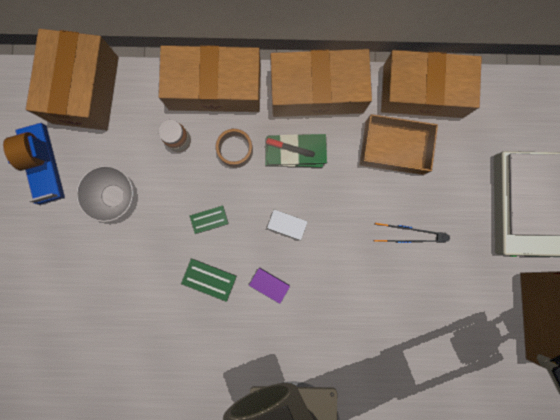

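View pics/side0.png

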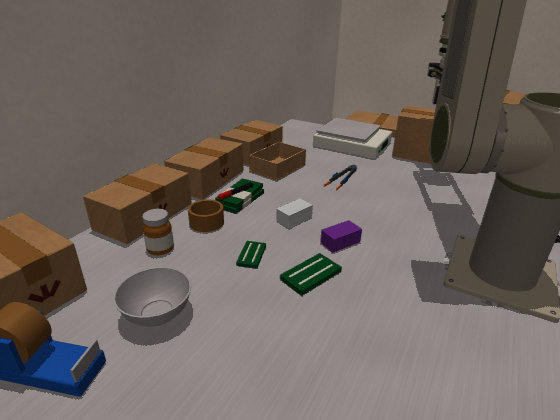

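The top view shows the small plate at (209,219), the aluminium block at (287,225), and the tweezers with tips at (376,225)/(376,241) and back end at (447,238). The larger plate and the purple block are decoys.

Run:
```python
from h import *
im=cv2.imread("pics/top0.png"); hsv=cv2.cvtColor(im,cv2.COLOR_BGR2HSV)
def big(mask,box):
    x0,y0,x1,y1=box; m=np.zeros_like(mask); m[y0:y1,x0:x1]=mask[y0:y1,x0:x1]
    c=cv2.findContours(m,cv2.RETR_EXTERNAL,cv2.CHAIN_APPROX_NONE)[0]
    return sorted(c,key=cv2.contourArea)[::-1]
def rect(c,z):
    p=np.array([ray("top",q[0],z)[:2] for q in c],np.float32)*1000
    r=cv2.minAreaRect(p); b=cv2.boxPoints(r); e=b[1]-b[0]; f=b[2]-b[1]
    l=e if np.hypot(*e)>np.hypot(*f) else f
    return np.round(r[0],1),np.round(r[1],1),"longyaw",round(np.degrees(np.arctan2(l[1],l[0]))%180,1)
H,S,V=[hsv[...,i].astype(int) for i in range(3)]
g=((H>45)&(H<90)&(S>90)).astype(np.uint8)*255
print("plate",rect(big(g,(180,200,235,240))[0],.01))
print("blk V",V[225,287],"table",V[225,250],S[225,250], im[205:246:3,287].tolist())
for th in(190,205,215):
    w=((V>th)).astype(np.uint8)*255
    c=big(w,(260,200,315,250))
    if c: print("block",th,rect(c[0],.04))
o=((H>5)&(H<25)&(S>120)).astype(np.uint8)*255
for c in big(o,(365,210,460,255))[:4]:
    print("tip",len(c),rect(c,.007),"minu",c[:,0,:].min(0),c[:,0,:].max(0))
b=((H>95)&(H<130)&(S>110)).astype(np.uint8)*255
for c in big(b,(365,210,460,255))[:4]: print("pad",len(c),rect(c,.018))
d=((V<75)&(S<90)).astype(np.uint8)*255
for c in big(d,(365,210,460,255))[:4]: print("dark",len(c),rect(c,.014))
for n,bx in(("top",(180,195,320,250)),("top",(365,205,460,260))):
    x0,y0,x1,y1=bx; cv2.imwrite(f"pics/c{x0}.png",cv2.resize(im[y0:y1,x0:x1],None,fx=5,fy=5,interpolation=cv2.INTER_NEAREST))
a=cv2.imread("pics/c180.png");b=cv2.imread("pics/c365.png")
W=max(a.shape[1],b.shape[1]); cv2.imwrite("pics/crop.png",np.vstack([cv2.copyMakeBorder(q,0,0,0,W-q.shape[1],0) for q in(a,b)]))
```

```text
plate (array([539.9, 242.1]), array([ 6.4, 56.4]), 'longyaw', np.float32(110.7))
blk V 200 table 165 19 [[157, 163, 168], [152, 158, 164], [156, 159, 166], [182, 182, 183], [201, 195, 197], [201, 196, 196], [199, 195, 195], [201, 197, 197], [198, 195, 195], [202, 199, 199], [128, 129, 130], [157, 160, 168], [151, 155, 164], [155, 159, 164]]
block 190 (array([515.2,  22.7]), array([85.7, 45.9]), 'longyaw', np.float32(71.2))
block 205 (array([521.4, -21.4]), array([0., 0.]), 'longyaw', np.float32(0.0))
tip 25 (array([ 479.4, -216.2]), array([ 2.6, 30.7]), 'longyaw', np.float32(91.1)) minu [374 240] [386 241]
tip 26 (array([ 521.5, -219.9]), array([33.7,  4.2]), 'longyaw', np.float32(81.6)) minu [375 223] [388 225]
pad 26 (array([ 515.9, -276.9]), array([31.2,  3.2]), 'longyaw', np.float32(80.8))
pad 6 (array([ 477.7, -261.7]), array([2.5, 5.1]), 'longyaw', np.float32(91.1))
pad 4 (array([ 477.9, -270.6]), array([2.5, 2.6]), 'longyaw', np.float32(91.1))
pad 4 (array([ 478. , -278.2]), array([2.5, 2.6]), 'longyaw', np.float32(91.1))
dark 38 (array([ 491.3, -370. ]), array([20.3, 35.5]), 'longyaw', np.float32(91.1))
dark 23 (array([ 514. , -271.6]), array([28.4,  2.9]), 'longyaw', np.float32(81.6))
dark 6 (array([ 516.8, -246.3]), array([0. , 7.7]), 'longyaw', np.float32(91.1))
dark 4 (array([ 507.9, -311.3]), array([0. , 5.1]), 'longyaw', np.float32(91.1))
```

View pics/crop.png

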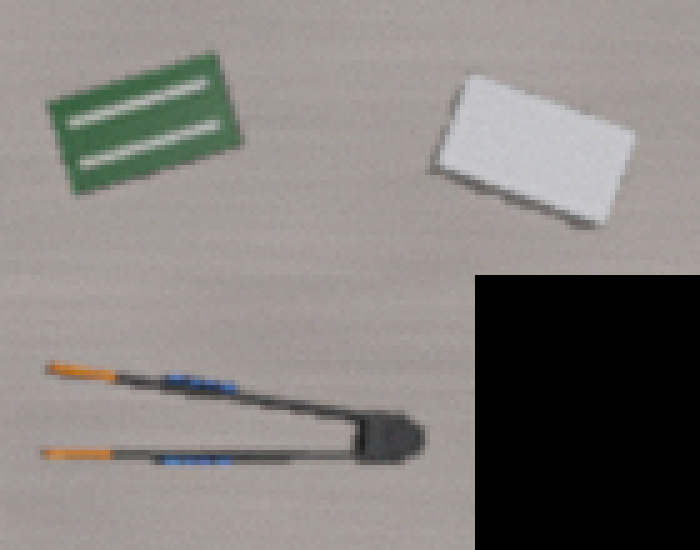

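The crop shows the plate with both lines, the block top face cleanly (438..635, 75..228), and the open tweezers with tips at about (374.4,223.4) and (373.4,240.8).

```bash
cat >> h.py <<'E'
def comp(n,mask,box):
    x0,y0,x1,y1=box; m=np.zeros(mask.shape,np.uint8); m[y0:y1,x0:x1]=mask[y0:y1,x0:x1]
    m=cv2.morphologyEx(m,cv2.MORPH_CLOSE,np.ones((5,5)))
    k,l,s,c=cv2.connectedComponentsWithStats(m); i=1+np.argmax(s[1:,4]); return l==i
def pose(n,mask,z):
    v,u=np.nonzero(mask); p=np.array([ray(n,q,z)[:2] for q in zip(u,v)])*1000
    c=p.mean(0); w,V=np.linalg.eigh(np.cov(p.T)); l=V[:,1]
    return np.round(c,1),round(np.degrees(np.arctan2(l[1],l[0]))%180,1),np.round(np.sqrt(12*w)[::-1],1)
def masks(im):
    H,S,V=[x.astype(int) for x in cv2.split(cv2.cvtColor(im,cv2.COLOR_BGR2HSV))]
    b,g,r=[x.astype(int) for x in cv2.split(im)]
    return dict(green=(g>r+12)&(g>b+5),white=(V>182)&(S<25),orange=(r>b+50),blue=(b>r+20),dark=V<105)
E
python3 - <<'E'
from h import *
for n,pb,bb,tb in(("top",(180,200,235,240),(260,200,320,245),(365,212,460,255)),("side",(230,236,272,270),(272,198,316,230),(318,162,360,192))):
    im=cv2.imread(f"pics/{n}0.png"); M={k:v.astype(np.uint8) for k,v in masks(im).items()}
    print(n,"plate",pose(n,comp(n,M["green"],pb),.01))
    print("block",pose(n,comp(n,M["white"],bb),.04))
    x0,y0,x1,y1=tb
    for k,z in(("orange",.006),("blue",.014),("dark",.012)):
        m=np.zeros(im.shape[:2],np.uint8); m[y0:y1,x0:x1]=M[k][y0:y1,x0:x1]
        K,l,s,c=cv2.connectedComponentsWithStats(cv2.morphologyEx(m,cv2.MORPH_CLOSE,np.ones((1,5))))
        for i in range(1,K):
            if s[i,4]>8: print(k,s[i],pose(n,l==i,z))
print(ray("top",(374,223.4),.009),ray("top",(373,240.8),.009),ray("top",(450,237.6),.012))
E
```

```text
top plate (array([525.1, 223.9]), np.float64(108.2), array([88.8, 49. ]))
block (array([515.2,  23. ]), np.float64(71.5), array([87. , 47.5]))
orange [375 222  14   4  29] (array([ 521.9, -219.7]), np.float64(82.6), array([33.9,  5.6]))
orange [374 240  14   2  27] (array([ 479.5, -217.1]), np.float64(91.6), array([35.3,  4.5]))
blue [398 225  14   4  32] (array([ 516.8, -278.5]), np.float64(82.3), array([35.6,  6. ]))
blue [397 241  15   2  29] (array([ 477.9, -275. ]), np.float64(90.7), array([37.6,  4.5]))
dark [388 225  62  18 315] (array([ 494.4, -324.8]), np.float64(86.4), array([163.6,  44.3]))
side plate (array([522.3, 232.5]), np.float64(109.0), array([99.5, 51.7]))Traceback (most recent call last):
  File "<stdin>", line 5, in <module>
  File "h.py", line 13, in comp
    k,l,s,c=cv2.connectedComponentsWithStats(m); i=1+np.argmax(s[1:,4]); return l==i
                                                     ~~~~~~~~~^^^^^^^^^
    return _wrapfunc(a, 'argmax', axis=axis, out=out, **kwds)
    return bound(*args, **kwds)
ValueError: attempt to get argmax of an empty sequence
```

Run:
```python
from h import *
s=monitor.read_state(); R=cv2.Rodrigues(np.array(s["orientation"],float))[0]
print(s["t"],s["tool_pos"],s["orientation"],R[:,1],np.degrees(np.arctan2(R[1,1],R[0,1])),s["opening"],s["force"])
```

```text
0.1 [ 0.26770556 -0.53638952  0.21771529] [-3.05625559e+00 -7.20115302e-01  3.55985064e-04] [ 0.446454   -0.89480506 -0.00165422] -63.483558194640565 0.09297337950204633 [-1.28798195  0.10075061 -0.14704113]
```

Request:
arm_command --deltas '[[[1.07,3.17,0,0,0,3.41],[1.07,3.17,0,0,0,3.41],[1.07,3.17,0,0,0,3.41],[1.07,3.17,0,0,0,3.41],[1.07,3.17,0,0,0,3.41],[1.07,3.17,0,0,0,3.41],[1.07,3.17,0,0,0,3.41],[1.07,3.17,0,0,0,3.41],[1.07,3.17,0,0,0,3.41],[1.07,3.17,0,0,0,3.41],[1.07,3.17,0,0,0,3.41],[1.07,3.17,0,0,0,3.41]]]' --gripper 1

```text
t: 1.1
tool_pos: [0.3963, -0.1548, 0.2184]
orientation: [-2.611, -1.747, 0.0]
force: [0.9, -0.5, 0.2]
opening: 0.0929
gripper_force: 0.0
```

Request:
arm_command --deltas '[[[1.07,3.17,0,0,0,3.41],[1.07,3.17,0,0,0,3.41],[1.07,3.17,0,0,0,3.41],[1.07,3.17,0,0,0,3.41],[1.07,3.17,0,0,0,3.41],[1.07,3.17,0,0,0,3.41],[1.07,3.17,0,0,0,3.41],[1.07,3.17,0,0,0,3.41],[1.07,3.17,0,0,0,3.41],[1.07,3.17,0,0,0,3.41],[1.07,3.17,0,0,0,3.41],[1.07,3.17,0,0,0,3.41]]]'

```text
t: 2.1
tool_pos: [0.5246, 0.2256, 0.218]
orientation: [-1.834, -2.55, 0.001]
force: [-0.2, -0.2, -0.2]
opening: 0.0931
gripper_force: 0.0
```

Request:
arm_command --deltas '[[[0.04,-0.16,-2.5,0,0,0],[0,0,-3.5,0,0,0],[0,0,-3.5,0,0,0],[0,0,-3.5,0,0,0],[0,0,-3.5,0,0,0],[0,0,-2.5,0,0,0],[0,0,-1.5,0,0,0],[0,0,-0.6,0,0,0],[0,0,-0.3,0,0,0],[0,0,0,0,0,0],[0,0,0,0,0,0]]]' --gripper 1

```text
t: 3.02
tool_pos: [0.5261, 0.2227, 0.006]
orientation: [1.838, 2.546, 0.003]
force: [0.9, 0.5, -0.7]
opening: 0.0927
gripper_force: 0.0
```

Request:
arm_command --deltas '[[[0,0,0,0,0,0],[0,0,0,0,0,0],[0,0,0,0,0,0],[0,0,0,0,0,0],[0,0,0,0,0,0],[0,0,0,0,0,0],[0,0,0,0,0,0],[0,0,0,0,0,0],[0,0,0,0,0,0],[0,0,0,0,0,0]]]' --gripper -1 --squeeze 15

```text
t: 3.85
tool_pos: [0.5252, 0.2223, 0.0047]
orientation: [1.839, 2.547, 0.0]
force: [-0.1, -0.4, 0.7]
opening: 0.05
gripper_force: 15.0
```

Request:
arm_command --deltas '[[[0,0,0.5,0,0,0],[0,0,1.5,0,0,0],[0,0,2,0,0,0],[0,0,2,0,0,0],[0,0,2,0,0,0]]]' --squeeze 20

```text
t: 4.27
tool_pos: [0.5246, 0.2222, 0.0853]
orientation: [-1.838, -2.547, 0.001]
force: [0.0, 0.2, -0.2]
opening: 0.0499
gripper_force: 20.0
```

Request:
arm_command --deltas '[[[-0.088,-1.672,0,0,0,-3.075],[-0.088,-1.672,0,0,0,-3.075],[-0.088,-1.672,0,0,0,-3.075],[-0.088,-1.672,0,0,0,-3.075],[-0.088,-1.672,0,0,0,-3.075],[-0.088,-1.672,0,0,0,-3.075],[-0.088,-1.672,0,0,0,-3.075],[-0.088,-1.672,0,0,0,-3.075],[-0.088,-1.672,0,0,0,-3.075],[-0.088,-1.672,0,0,0,-3.075],[-0.088,-1.672,0,0,0,-3.075],[-0.088,-1.672,0,0,0,-3.075]]]'

```text
t: 5.27
tool_pos: [0.5142, 0.0209, 0.0847]
orientation: [-2.553, -1.831, 0.0]
force: [0.9, 0.7, -2.4]
opening: 0.0499
gripper_force: 20.0
```

Request:
arm_command --deltas '[[[0,0,-1,0,0,0],[0,0,-1,0,0,0],[0,0,-0.5,0,0,0],[0,0,0,0,0,0],[0,0,0,0,0,0],[0,0,0,0,0,0]]]'

```text
t: 5.77
tool_pos: [0.5145, 0.0223, 0.0596]
orientation: [-2.549, -1.836, 0.0]
force: [-0.5, 0.2, -0.2]
opening: 0.0498
gripper_force: 20.0
```

Run:
```python
from h import *
s=monitor.read_state(); R=cv2.Rodrigues(np.array(s["orientation"],float))[0]
print(s["t"],s["tool_pos"],np.degrees(np.arctan2(R[1,1],R[0,1])),R[2],s["opening"],s["force"])
a=eyes.read_camera("top"); b=eyes.read_camera("side")
f=lambda i,x,y:cv2.resize(i[y:y+140,x:x+140],(560,560)[:2],interpolation=cv2.INTER_CUBIC)
cv2.imwrite("pics/t1.png",a);cv2.imwrite("pics/s1.png",b)
cv2.imwrite("pics/v1.png",cv2.resize(np.hstack([f(a,217,155),f(b,225,140)]),(800,400)))
```

```text
5.7667 [0.51451516 0.02234003 0.05960688] -18.465026117325916 [ 2.25549888e-05 -3.00302231e-04 -9.99999955e-01] 0.04980937970398152 [-0.50548159  0.15178377 -0.23573683]
```

View pics/v1.png

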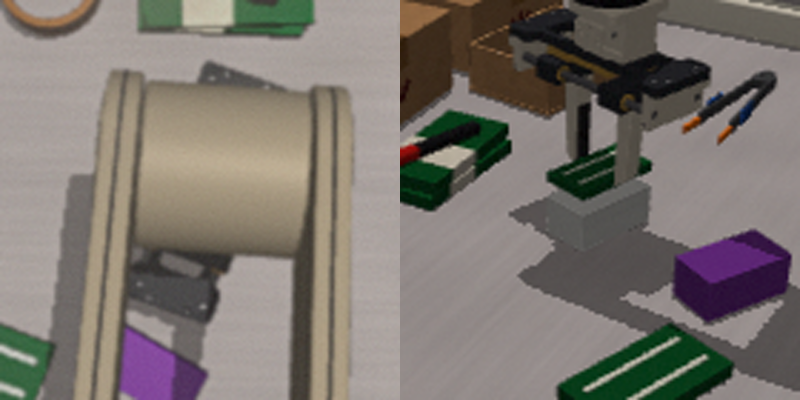

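The top view is blocked by the forearm; the side view shows the plate level just above the block, at matching yaw. Lowering.

Request:
arm_command --deltas '[[[0,0,-0.5,0,0,0],[0,0,-0.4,0,0,0],[0,0,-0.3,0,0,0],[0,0,-0.15,0,0,0],[0,0,-0.1,0,0,0],[0,0,0,0,0,0],[0,0,0,0,0,0]]]'

```text
t: 6.45
tool_pos: [0.5146, 0.0216, 0.0451]
orientation: [2.55, 1.834, 0.0]
force: [-0.0, 0.6, -1.7]
opening: 0.0498
gripper_force: 20.0
```

Run:
```python
from h import *
s=monitor.read_state()
print(s["t"],s["tool_pos"],s["force"])
b=eyes.read_camera("side"); cv2.imwrite("pics/s2.png",b)
cv2.imwrite("pics/v2.png",cv2.resize(b[175:235,265:345],(800,600),interpolation=cv2.INTER_CUBIC))
# expected corner pixels of block
c=np.array([515.2,23.])/1000; y=np.radians(71.5); X=np.array([np.cos(y),np.sin(y)]);Y=np.array([-X[1],X[0]])
for z in(.0,.04,.05): print(z,[np.round((proj("side",[*(c+sx*.045*X+sy*.025*Y),z])-[265,175])*10).tolist() for sx,sy in((1,1),(1,-1),(-1,-1),(-1,1))])
```

```text
6.45 [0.51458127 0.02164765 0.04513625] [-0.0152294   0.57117132 -1.68543499]
0.0 [[238.0, 529.0], [112.0, 454.0], [345.0, 346.0], [472.0, 414.0]]
0.04 [[243.0, 399.0], [114.0, 326.0], [351.0, 223.0], [481.0, 289.0]]
0.05 [[244.0, 365.0], [114.0, 294.0], [353.0, 191.0], [483.0, 256.0]]
```

View pics/v2.png

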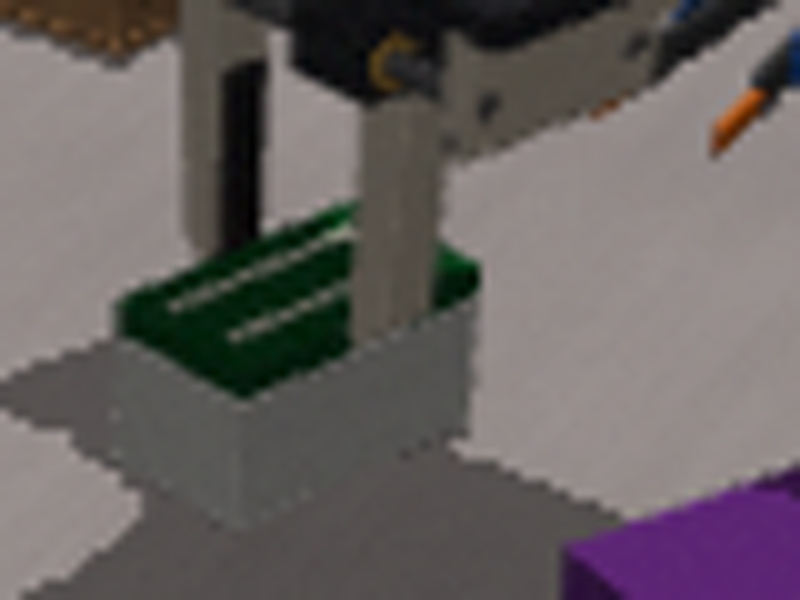

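The crop shows the plate on the block with its corners in line (left edge at about 117, near corner at 245, right edge at 480, as predicted). I'll seat it, release and go up.

Request:
arm_command --deltas '[[[0,0,-0.06,0,0,0],[0,0,0,0,0,0],[0,0,0,0,0,0],[0,0,0,0,0,0]]]'

```text
t: 6.83
tool_pos: [0.5147, 0.0217, 0.0447]
orientation: [2.55, 1.834, 0.0]
force: [0.2, 0.1, -0.9]
opening: 0.0494
gripper_force: 20.0
```

Request:
arm_command --deltas '[[[0,0,0,0,0,0],[0,0,0,0,0,0],[0,0,0,0,0,0],[0,0,0,0,0,0],[0,0,0,0,0,0],[0,0,0,0,0,0],[0,0,0,0,0,0],[0,0,0,0,0,0]]]' --gripper 1

```text
t: 7.5
tool_pos: [0.5145, 0.0217, 0.0445]
orientation: [2.55, 1.835, 0.0]
force: [-0.1, 0.2, 0.1]
opening: 0.0921
gripper_force: 0.0
```

Request:
arm_command --deltas '[[[0,0,1.5,0,0,0],[0,0,2.5,0,0,0],[0,0,3,0,0,0],[0,0,3,0,0,0],[0,0,2,0,0,0]]]'

```text
t: 7.92
tool_pos: [0.5155, 0.0216, 0.1677]
orientation: [2.549, 1.833, 0.004]
force: [0.5, 0.7, -0.0]
opening: 0.0929
gripper_force: 0.0
```

Request:
arm_command --deltas '[[[-0.15,-2.487,0,0,0,1.265],[-0.15,-2.487,0,0,0,1.265],[-0.15,-2.487,0,0,0,1.265],[-0.15,-2.487,0,0,0,1.265],[-0.15,-2.487,0,0,0,1.265],[-0.15,-2.487,0,0,0,1.265],[-0.15,-2.487,0,0,0,1.265],[-0.15,-2.487,0,0,0,1.265],[-0.15,-2.487,0,0,0,1.265],[-0.15,-2.487,0,0,0,1.265],[-0.15,-2.487,0,0,0,1.265],[-0.15,-2.487,0,0,0,1.265]]]'

```text
t: 8.92
tool_pos: [0.4963, -0.278, 0.1645]
orientation: [-2.285, -2.156, -0.0]
force: [-0.1, -0.5, -0.1]
opening: 0.0931
gripper_force: 0.0
```

Run:
```python
from h import *
a=eyes.read_camera("top"); b=eyes.read_camera("side")
cv2.imwrite("pics/t3.png",a);cv2.imwrite("pics/s3.png",b)
M={k:v.astype(np.uint8) for k,v in masks(a).items()}
print("plate",pose("top",comp("top",M["green"],(260,198,320,250)),.05))
m=np.zeros(a.shape[:2],bool); m[200:250,262:316]=1
bb,g,r=[x.astype(int) for x in cv2.split(a)]
L=(m&(r>95)&comp("top",M["green"],(260,198,320,250))).astype(np.uint8)
K,l,s,c=cv2.connectedComponentsWithStats(L)
for i in range(1,K):
    if s[i,4]>15: print(s[i],pose("top",l==i,.05))
f=lambda i,x,y,w,h:cv2.resize(i[y:y+h,x:x+w],(400,400),interpolation=cv2.INTER_CUBIC)
cv2.imwrite("pics/v3.png",np.hstack([f(a,255,195,64,64),f(b,260,170,64,64)]))
s=monitor.read_state(); print(s["t"],s["tool_pos"])
```

```text
plate (array([514.9,  23.3]), np.float64(71.2), array([89.9, 50. ]))
[274 214  30  13 101] (array([525.7,  19.8]), np.float64(71.2), array([75.3,  8.1]))
[271 222  30  13 101] (array([505.1,  27.2]), np.float64(71.5), array([76. ,  8.1]))
9.0167 [ 0.49586102 -0.27995157  0.16444747]
```

View pics/v3.png

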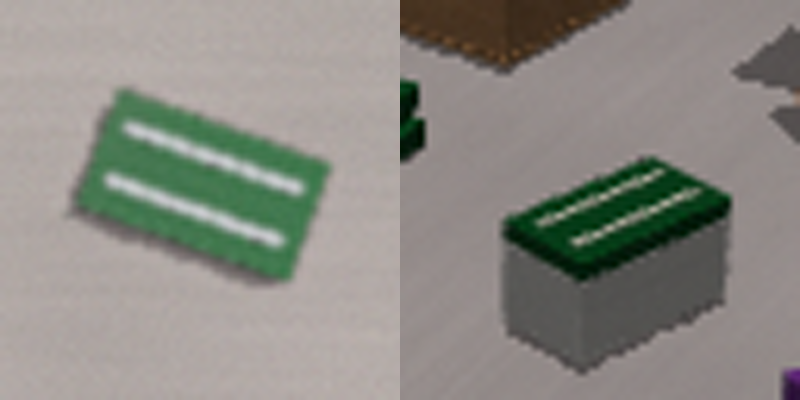

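The plate lies flush: top view centre (514.9, 23.3), yaw 71.3, against the block's (515.2, 23.0), 71.5. Next I descend on the tweezers.

Request:
arm_command --deltas '[[[0.12,0.2,-2,0,0,0],[0,0,-3,0,0,0],[0,0,-3,0,0,0],[0,0,-3,0,0,0],[0,0,-2.2,0,0,0],[0,0,-1.5,0,0,0],[0,0,-0.9,0,0,0],[0,0,-0.4,0,0,0],[0,0,0,0,0,0],[0,0,0,0,0,0],[0,0,0,0,0,0]]]'

```text
t: 9.93
tool_pos: [0.4988, -0.2753, 0.0061]
orientation: [2.284, 2.154, 0.001]
force: [0.5, -0.2, -0.4]
opening: 0.0928
gripper_force: 0.0
```

Request:
arm_command --deltas '[[[0,0,0,0,0,0],[0,0,0,0,0,0],[0,0,0,0,0,0],[0,0,0,0,0,0],[0,0,0,0,0,0],[0,0,0,0,0,0],[0,0,0,0,0,0],[0,0,0,0,0,0],[0,0,0,0,0,0],[0,0,0,0,0,0],[0,0,0,0,0,0]]]' --gripper -0.28 --squeeze 30

```text
t: 10.85
tool_pos: [0.4977, -0.2748, 0.0045]
orientation: [-2.286, -2.155, 0.0]
force: [0.2, 0.2, 0.9]
opening: 0.0339
gripper_force: 8.9
```

Request:
arm_command --deltas '[[[0,0,0,0,0,0],[0,0,0,0,0,0],[0,0,0.5,0,0,0],[0,0,1,0,0,0],[0,0,2,0,0,0],[0,0,2,0,0,0],[0,0,2,0,0,0],[0,0,2,0,0,0],[0,0,1,0,0,0],[0,0,0,0,0,0],[0,0,0,0,0,0]]]' --gripper -0.333

```text
t: 11.77
tool_pos: [0.4981, -0.275, 0.1101]
orientation: [2.285, 2.154, 0.001]
force: [-0.9, 0.4, -0.6]
opening: 0.0314
gripper_force: 9.7
```

Request:
arm_command --deltas '[[[-0.01,2.02,0,0,0,-1.27],[-0.01,2.02,0,0,0,-1.27],[-0.01,2.02,0,0,0,-1.27],[-0.01,2.02,0,0,0,-1.27],[-0.01,2.02,0,0,0,-1.27],[-0.01,2.02,0,0,0,-1.27],[-0.01,2.02,0,0,0,-1.27],[-0.01,2.02,0,0,0,-1.27],[-0.01,2.02,0,0,0,-1.27],[-0.01,2.02,0,0,0,-1.27],[-0.01,2.02,0,0,0,-1.27],[-0.01,2.02,0,0,0,-1.27]]]'

```text
t: 12.77
tool_pos: [0.4951, -0.0312, 0.1075]
orientation: [-2.551, -1.83, 0.003]
force: [-0.0, 0.3, -0.1]
opening: 0.0314
gripper_force: 9.7
```

Request:
arm_command --deltas '[[[0,0,-1,0,0,0],[0,0,-1,0,0,0],[0,0,-0.5,0,0,0],[0,0,0,0,0,0],[0,0,0,0,0,0],[0,0,0,0,0,0]]]'

```text
t: 13.27
tool_pos: [0.4965, -0.0331, 0.0844]
orientation: [-2.552, -1.832, 0.0]
force: [0.6, -0.6, -1.4]
opening: 0.0312
gripper_force: 9.7
```

```bash
cat > look.py <<'E'
from h import *
import sys
k=sys.argv[1]
S=[monitor.read_state()]; 
a=eyes.read_camera("top"); b=eyes.read_camera("side")
cv2.imwrite(f"pics/t{k}.png",a);cv2.imwrite(f"pics/s{k}.png",b)
s=monitor.read_state(); R=cv2.Rodrigues(np.array(s["orientation"],float))[0]
print(s["t"],s["tool_pos"],np.degrees(np.arctan2(R[1,1],R[0,1])),s["opening"],s["gripper_force"],s["force"])
f=lambda i,x,y,w,h:cv2.resize(i[y:y+h,x:x+w],(400,400),interpolation=cv2.INTER_CUBIC)
cv2.imwrite(f"pics/v{k}.png",np.hstack([f(a,245,175,100,100),f(b,255,155,80,80)]))
E
python3 look.py 4
```

```text
13.3667 [ 0.49688919 -0.03293699  0.08495683] -18.64750481382492 0.031530648513571596 9.669975936412811 [ 0.05678629 -0.41368212 -0.8852637 ]
```

View pics/v4.png

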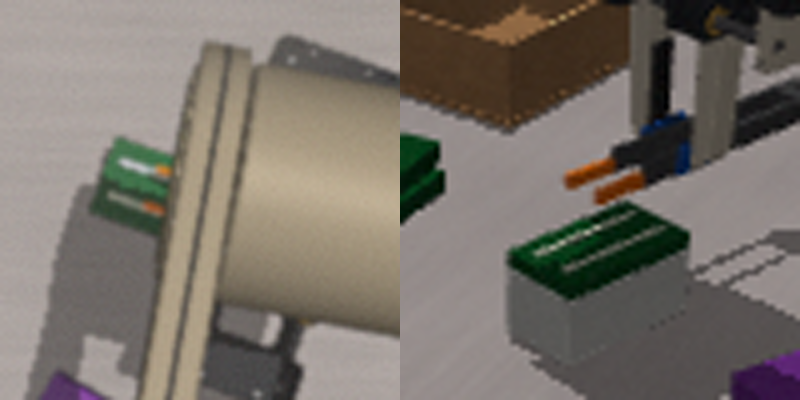

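Top view shows both orange tips over the far half of the lines (tips at about pixels (286,217) and (283,227)). The side view shows them level above the plate. Lowering to 1 cm clearance.

Request:
arm_command --deltas '[[[0,0,-0.6,0,0,0],[0,0,-0.6,0,0,0],[0,0,-0.5,0,0,0],[0,0,-0.25,0,0,0],[0,0,0,0,0,0],[0,0,0,0,0,0],[0,0,0,0,0,0],[0,0,0,0,0,0]]]'

```text
t: 14.03
tool_pos: [0.4968, -0.0324, 0.0654]
orientation: [2.551, 1.833, 0.001]
force: [-0.1, 0.8, 0.3]
opening: 0.0315
gripper_force: 9.7
```

```bash
python3 look.py 5
cat > tips.py <<'E'
from h import *
import sys
k=sys.argv[1]
c=np.array([514.9,23.2]); y=np.radians(71.4); X=np.array([np.cos(y),np.sin(y)]);Y=np.array([-X[1],X[0]])
pf=lambda p:np.round([(p-c)@X,(p-c)@Y],1)
for n,box,z,tz in(("top",(262,195,320,245),.068,.05),("side",(262,175,320,215),.064,.05)):
    im=cv2.imread(f"pics/{n}{k}.png" if 0 else f"pics/{n[0]}{k}.png")
    x0,y0,x1,y1=box; O=np.zeros(im.shape[:2],np.uint8); O[y0:y1,x0:x1]=masks(im)["orange"][y0:y1,x0:x1]
    K,l,s,_=cv2.connectedComponentsWithStats(O)
    for i in range(1,K):
        if s[i,4]<5: continue
        v,u=np.nonzero(l==i); P=np.array([pf(ray(n,q,z)[:2]*1000) for q in zip(u,v)])
        w,V=np.linalg.eigh(np.cov(P.T))
        print(n,s[i],"mean xy",P.mean(0).round(1),"x",P[:,0].min(),P[:,0].max(),"ang",np.degrees(np.arctan(V[1,1]/V[0,1])).round(1))
    print(n,"line ends px",[proj(n,[*((c+sx*37*X+sy*11*Y)/1000),.05]).round(1).tolist() for sy in(1,-1) for sx in(1,-1)])
E
python3 tips.py 5
```

```text
14.1333 [ 0.49677551 -0.03236936  0.06532658] -18.598172304093993 0.03165221366518573 9.670133292675018 [-2.48900028e-04 -7.01887856e-02 -1.51388145e+00]
top [284 216   3   4   9] mean xy [ 10.3 -12.1] x 6.9 14.0 ang -34.9
top [280 225   6   4  13] mean xy [ 8.6 10.3] x 2.7 14.9 ang -0.3
top line ends px [[271.5, 223.2], [299.8, 233.4], [274.5, 214.9], [302.8, 225.0]]
side [288 193  10   6  37] mean xy [ -3.9 -15.3] x -23.6 15.1 ang 8.3
side [293 196  10   6  31] mean xy [-1.8  8.2] x -21.6 16.5 ang 7.5
side line ends px [[288.0, 208.5], [307.6, 199.8], [282.3, 205.4], [301.9, 196.9]]
```

View pics/v5.png

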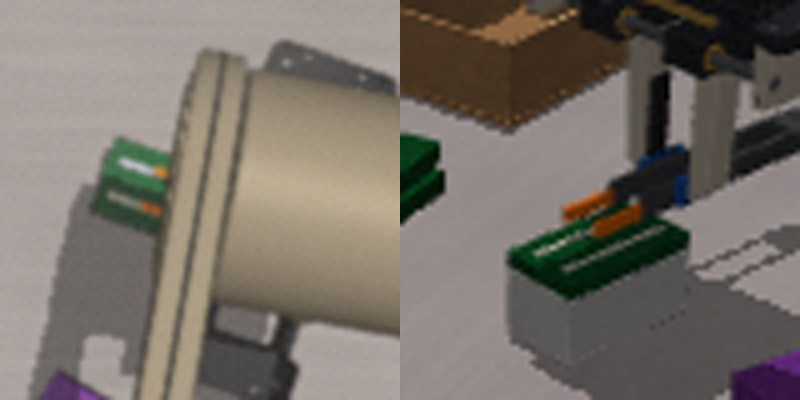

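The tips sit along the lines with a clear gap below. Small correction: forward 6 mm (better visible from above), 0.4 mm sideways, and the gap slightly tighter.

Request:
arm_command --deltas '[[[0.05,0.19,-0.03,0,0,0],[0.05,0.2,-0.03,0,0,0],[0.05,0.19,-0.02,0,0,0],[0,0,0,0,0,0],[0,0,0,0,0,0],[0,0,0,0,0,0],[0,0,0,0,0,0],[0,0,0,0,0,0]]]' --gripper -0.343

```text
t: 14.8
tool_pos: [0.498, -0.0266, 0.0642]
orientation: [2.551, 1.833, -0.0]
force: [-0.1, -0.5, -1.1]
opening: 0.031
gripper_force: 9.9
```

```bash
python3 look.py 6; python3 tips.py 6
python3 - <<'E'
from h import *
im=np.mean([eyes.read_camera("top").astype(float) for _ in range(4)],0); im3=cv2.imread("pics/t3.png").astype(float)
cv2.imwrite("pics/t6m.png",im)
c=np.array([515.4,23.5]); y=np.radians(71.4); X=np.array([np.cos(y),np.sin(y)]);Y=np.array([-X[1],X[0]])
pf=lambda p:[(p-c)@X,(p-c)@Y]
o=im[...,2]-im[...,0]
# resample along plate-frame cross profiles with cv2.remap
def prof(img,x,z):
    ys=np.arange(-20,20.1,.25); uv=np.array([proj("top",[*((c+x*X+t*Y)/1000),z]) for t in ys],np.float32)
    return ys,cv2.remap(img.astype(np.float32),uv[:,:1],uv[:,1:],cv2.INTER_LINEAR).ravel()
def cen(ys,p,s):
    m=(np.sign(ys)==s)&(abs(abs(ys)-11)<7); w=np.clip(p[m]-np.percentile(p[m],25),0,None); return (w@ys[m])/w.sum(),p[m].max()
for x in range(6,24,2): print(x,"tips",[np.round(cen(*prof(o,x,.069),s),2).tolist() for s in(1,-1)],"lines0",[np.round(cen(*prof(im3[...,2],x,.05),s),2).tolist() for s in(1,-1)])
ss=[monitor.read_state() for _ in range(3)]; print([ (s["t"],s["opening"]) for s in ss])
E
```

```text
14.9 [ 0.49803346 -0.02662833  0.06424299] -18.609136836959152 0.030883587273889145 9.900104105472565 [ 0.48136231  0.44783509 -1.05989961]
top [281 216   3   3   5] mean xy [ 17.7 -11.2] x 15.4 20.0 ang 55.0
top [278 225   4   3   9] mean xy [16.  11.1] x 11.8 20.3 ang -6.7
top line ends px [[271.5, 223.2], [299.8, 233.4], [274.5, 214.9], [302.8, 225.0]]
side [286 194  10   6  35] mean xy [  4.4 -13.8] x -15.3 23.0 ang 6.0
side [292 197  10   7  34] mean xy [4.7 9.8] x -15.4 26.1 ang 6.6
side line ends px [[288.0, 208.5], [307.6, 199.8], [282.3, 205.4], [301.9, 196.9]]
6 tips [[7.43, 31.65], [-14.88, 38.11]] lines0 [[11.06, 186.78], [-10.89, 186.15]]
8 tips [[8.58, 29.24], [-14.77, 36.06]] lines0 [[11.06, 191.88], [-10.78, 176.16]]
10 tips [[11.06, 41.33], [-13.92, 31.81]] lines0 [[11.18, 186.98], [-10.85, 172.5]]
12 tips [[11.3, 72.54], [-11.72, 34.72]] lines0 [[11.15, 182.88], [-10.99, 193.37]][ WARN:0@4.254] global loadsave.cpp:1063 imwrite_ Unsupported depth image for selected encoder is fallbacked to CV_8U.
Traceback (most recent call last):
  File "h.py", line 9, in proj
    m,R,t=cam(n); q=R@np.array(p,float)+t; return np.array([m["fx"]*q[0]/q[2]+m["cx"],m["fy"]*q[1]/q[2]+m["cy"]])
          ~~~^^^
  File "h.py", line 4, in cam
    m=eyes.camera_model(n); R=cv2.Rodrigues(np.array(m["rvec"],float))[0]; t=np.array(m["tvec"],float).ravel(); return m,R,t
ValueError: time passes only in moves, steps and waits
```

View pics/v6.png

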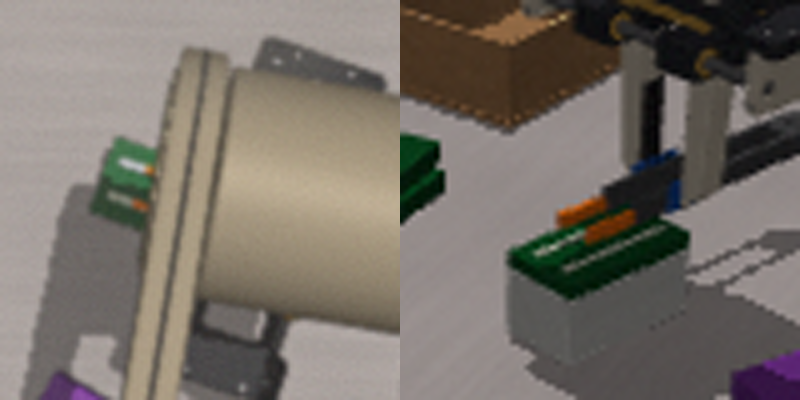

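```bash
sed -i 's/^def cam/import functools\n@functools.cache\ndef cam/' h.py
python3 - <<'E'
from h import *
im=cv2.imread("pics/t6m.png").astype(float)
c=np.array([515.4,23.5]); y=np.radians(71.4); X=np.array([np.cos(y),np.sin(y)]);Y=np.array([-X[1],X[0]])
o=im[...,2]-im[...,0]
def prof(x,z):
    ys=np.arange(-20,20.1,.25); uv=np.array([proj("top",[*((c+x*X+t*Y)/1000),z]) for t in ys],np.float32)
    return ys,cv2.remap(o.astype(np.float32),uv[:,:1],uv[:,1:],cv2.INTER_LINEAR).ravel()
def cen(ys,p,s):
    m=(np.sign(ys)==s)&(abs(abs(ys)-11)<6); w=np.clip(p[m]-np.percentile(p[m],30),0,None); return (w@ys[m])/w.sum(),p[m].max()
for x in range(12,25): print(x,[np.round(cen(*prof(x,.069),s),2).tolist() for s in(1,-1)])
s=monitor.read_state(); print(s["t"],s["opening"])
E
```

```text
12 [[11.39, 72.31], [-11.18, 35.0]]
13 [[11.44, 83.33], [-10.88, 42.23]]
14 [[11.4, 93.19], [-10.89, 54.08]]
15 [[11.33, 96.1], [-10.68, 70.47]]
16 [[11.36, 98.0], [-10.47, 89.14]]
17 [[11.33, 94.42], [-10.54, 110.32]]
18 [[11.26, 81.15], [-10.68, 99.12]]
19 [[11.32, 71.5], [-10.57, 76.8]]
20 [[11.22, 60.12], [-10.55, 54.9]]
21 [[10.97, 40.72], [-10.76, 28.96]]
22 [[11.06, 21.92], [-10.85, 8.64]]
23 [[11.45, 14.9], [-10.26, -0.09]]
24 [[11.37, 11.02], [-10.69, -4.5]]
15.1 0.031049898516829197
```

The gap measures 21.9 mm and the tips are within 0.4 mm of their lines. I hold steady, then hand in.

Request:
arm_command --deltas '[[[0,0,0,0,0,0],[0,0,0,0,0,0],[0,0,0,0,0,0],[0,0,0,0,0,0],[0,0,0,0,0,0],[0,0,0,0,0,0],[0,0,0,0,0,0],[0,0,0,0,0,0],[0,0,0,0,0,0],[0,0,0,0,0,0],[0,0,0,0,0,0],[0,0,0,0,0,0]]]'

```text
t: 16.1
tool_pos: [0.498, -0.0266, 0.0642]
orientation: [-2.551, -1.833, 0.0]
force: [0.5, -0.3, -0.6]
opening: 0.0315
gripper_force: 9.9
```

Request:
arm_command --deltas '[[[0,0,0,0,0,0],[0,0,0,0,0,0],[0,0,0,0,0,0],[0,0,0,0,0,0],[0,0,0,0,0,0],[0,0,0,0,0,0],[0,0,0,0,0,0],[0,0,0,0,0,0],[0,0,0,0,0,0],[0,0,0,0,0,0],[0,0,0,0,0,0],[0,0,0,0,0,0]]]'

```text
t: 17.1
tool_pos: [0.498, -0.0266, 0.0642]
orientation: [-2.551, -1.833, 0.0]
force: [0.5, -0.5, -1.1]
opening: 0.031
gripper_force: 9.9
```

Request:
arm_command --deltas '[[[0,0,0,0,0,0],[0,0,0,0,0,0],[0,0,0,0,0,0],[0,0,0,0,0,0],[0,0,0,0,0,0],[0,0,0,0,0,0],[0,0,0,0,0,0],[0,0,0,0,0,0],[0,0,0,0,0,0],[0,0,0,0,0,0],[0,0,0,0,0,0],[0,0,0,0,0,0]]]'

```text
t: 18.1
tool_pos: [0.498, -0.0266, 0.0642]
orientation: [-2.551, -1.833, 0.0]
force: [0.0, -0.2, -1.0]
opening: 0.031
gripper_force: 9.9
```

```bash
python3 look.py 7; python3 tips.py 7|grep mean; python3 -c "
from plant import ticket; print(ticket.close_job())"
```

```text
18.2 [ 0.49806152 -0.02657556  0.06426289] -18.60489426799038 0.030918397447339572 9.89997312426567 [ 0.45531615 -0.57982439 -1.42626124]
top [281 216   3   3   5] mean xy [ 17.7 -11.2] x 15.4 20.0 ang 55.0
top [278 225   4   3   9] mean xy [16.  11.1] x 11.8 20.3 ang -6.7
side [286 194  10   6  35] mean xy [  5.1 -13.3] x -15.3 23.0 ang 6.0
side [292 197  10   7  31] mean xy [4.6 9.6] x -15.4 26.1 ang 4.5
the job is handed in; nothing more can be done
None
```

Job handed in at 18.2 s: the plate lies flush on the block, and the tweezers are held with the tips about 22 mm apart, within about 0.4 mm of their lines and about 1 cm above the plate, steady for 3 s.

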